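Reset the tripped bench grinder

ROBOT

A 7-joint arm with a two-finger parallel gripper is mounted at the origin on the work surface. World frame = base frame: x ahead of the robot, y to its left, z up, the work surface at z = 0. Lengths are in m, angles in rad, forces in N, time in s.
With the tool pointing down it reaches from about 0.425 to 0.95 m from the base axis. Payload 4.7 kg.
Tool frame: the origin (TCP) lies on the centre line of the jaws, within the pads' length; the fingertips stand robot.nose_length ahead of it and the grasp point (between the pads) lies 8 mm behind it (robot.nose_length is the distance from the TCP to the fingertips, in m); z points along the fingers, y is the line along which they close (so a half turn about z gives the same grasp; the last joint's range is limited). The gripper opens to 85 mm and grips with 20 to 120 N. Pads are 22 mm wide; open, the fingers measure 114 mm over their backs; the gripper's body (76 mm by 85 mm) begins 54 mm behind the grasp point. The pads swing forward as they close: fully open they stand 13 mm farther back than shut.
Start: joints at [-1.218, 0.469, -0.049, 1.532, 0.024, 1.141, -0.082], TCP at [0.251, 0.626, 0.242] pointing down, gripper open.
Joint ranges: [-2.59, 2.59], [-0.33, 1.99], [-1.39, 1.29], [0.1, 2.45], [-1.04, 4.18], [0.21, 1.99], [-2.66, 2.66]. Speed limits (rad/s): [2.57, 2.57, 3.14, 3.14, 3.14, 3.14, 3.14].

INTERFACE

Orientations are given as [roll, pitch, yaw] about the fixed x, y, z axes, in that order (R = Rz(yaw) Ry(pitch) Rx(roll)).
In Python, from plant import robot gives the robot as it stands. Calls block until the motion is done:
- robot.goto(position, orientation): joint-space move of the TCP to a pose.
- robot.move_straight(position, vel=0.15, attitude=None, contact_N=None): straight line of the TCP; attitude=None keeps the orientation; vel is the mean speed in m/s. With contact_N (N) it stops when the force on the tool has changed by that much, and returns True; else False.
- robot.move_joints(angles): joint-space move.
- robot.grip(opening, strength=None): opening from 0.0 (shut) to 1.0 (fully open); strength is the grip in N (None keeps the last); returns when the fingers have stopped.
- robot.sleep(seconds).
- robot.inverse_kinematics(position, orientation): joint angles nearest the present ones, or None.
- robot.sense(): the state.
- robot.grab_frame(name): name is "scene" or "top" or "wrist"; returns a dict with "image" (384x512x3 uint8, red, green, blue), "range_z" (384x512 float32, m along the optical axis (not along the pixel's ray), 0 where there is no reading), "fx", "fy", "cx", "cy" (pixels), "R" (3x3) and "t" (3): a world point X has camera coordinates R X + t. Camera axes: x right, y down, z forward; pixel columns grow to the right and rows downward; lengths in m; the calibration is good to about 2 mm. A picture is of the moment at which its call begins.
A pose or a line that the arm cannot do raises robot.IKError and nothing moves.
- robot.close_job(): hands the job in; it is judged then, once.
The state is a dict: "t": time; "joint_pos": joint angles; "joint_velocities": joint speeds; "effort": joint torques, N m; "tcp_pos": TCP position; "tcp_rot": TCP orientation; "wrist_force": force on the tool from outside, world axes, zero at the start; "torque": the same for the moment, N m; "opening": opening from 0.0 (shut) to 1.0 (fully open); "gripper_force": force on a finger pad.
Only numpy, scipy, OpenCV 4.12 (cv2) and the standard library are available. Lean on these libraries where they do the work, as an engineer would, in place of code of your own. Each camera call takes 0.05 s, during which the arm holds its last target. There are 200 camera calls.

TASK

The bench grinder has tripped its overload. With a fingertip, first push the red isolator toggle on its starter box right over to OFF, away from you towards the red stripe; then reach down into the well with the blue reset key and press the key fully home, where it stays, and take your hand away. Do not press the green start key in the next well, and leave everything else on the bench where it is: nothing is to be picked up.

Things in the scene. Friction and masses are not known exactly. Their poses are not given: they have to be found in the camera images.
- grinder: Bench grinder and its starter box, on a plywood board fixed to the bench (310 x 850 x 18 mm). Origin: on the bench under the starter's middle; x away from the robot at yaw 0, y left, z up. The grey starter, 180 mm (x) by 280 mm (y), has a flat cover sloping down towards -x by 0.21 rad, its middle 110 mm up. The green grinder fills y = 230 to 630, x = -130 to 100 mm, 300 mm tall.
- isolator_pivot (a point): Pivot of the isolator toggle, 3 mm above the cover's surface, left on the starter. Axes are the cover's: z square out of the cover, x up the slope (away from the robot), y left along the cover. A yellow plate, 100 mm along x, surrounds it: green stripe at its near (-x) end = ON, red stripe at its far (+x) end = OFF.
- isolator_tip (a point): Tip of the red bat-shaped toggle, 50 mm from the pivot, 18 mm thick near the tip. At full ON it leans 0.45 rad towards -x of the cover (tip 22 mm before and 45 mm above the pivot); at OFF it leans as far towards +x.
- isolator (a joint): Angle of the toggle, rad: 0 = full ON, 0.9 = OFF at its stop, turning towards the cover's +x. Starts between 0 and 0.15. A friction hinge of 0.08 N m (1.6 N at the tip): no spring, it stays where it is left.
- reset_mouth (a point): Centre of the mouth of the reset well, flush with the cover, ringed in blue, right on the starter. A round well 44 mm across with a 2 mm bevel, square to the cover, 28 mm deep to its floor. Axes are the cover's: z out of the well, x up the slope, y left along the cover. The equal start well lies 80 mm towards +y (centre to centre).
- reset_key_face (a point): Centre of the face of the blue reset key, 28 mm across, in the middle of the reset well. Popped out (tripped) it lies 17 mm below the mouth; home it lies 24 mm below. Axes as reset_mouth.
- reset_key (a joint): Travel of the reset key into its well, m: 0 = popped out, 0.007 = home at its stop. Tripped, it starts between 0 and 0.0012. It takes a steady 3 N or so to push and has no return spring: it stays where it is left, so it must be pressed to its stop.
- start_mouth (a point): Centre of the mouth of the start well, marked with a green ring; same well as the reset well. To be left alone.
- start_key (a joint): Travel of the green start key, m: 0 = out, 0.007 = fully in; a spring of 1.5 to 5 N returns it. Not to be pressed.
- wrench: Loose steel combination wrench, 180 x 38 x 8 mm, lying on the board in front of the starter. Origin under its middle, x along it.
- tape_measure: Loose yellow tape measure, 72 x 38 x 68 mm tall, standing on the board in front of the starter. Origin: centre of its underside.
- paste_tin: Loose brass-coloured tin, 52 mm across, 55 mm tall, standing on the board between starter and grinder. Origin: centre of its underside.
- spare_wheel: Loose spare grinding wheel, 150 mm across, 20 mm thick, lying right of the board, on the robot's side. Origin: centre of its underside.
- spray_bottle: Loose white spray bottle with a red head, 76 mm across, 225 mm tall, standing right of the starter. Origin: centre of its underside.
- screwdriver: Loose screwdriver with an orange handle, 200 mm long, 26 mm thick, lying on the board in front of the grinder. Origin under its middle, x along it.
Things that resemble listed ones, but are neither listed nor needed, are in the scene too. What is meant by the screwdriver is not black or yellow, and is the larger of those in its own colour.

How it is judged:
By the outcome, as a careful person would: the job done as asked, in the order asked, and still so for the second after the job is handed in, with the robot touching nothing.
It also fails if it takes over 42 s, if anything falls off the work surface, if the arm or the gripper's body presses on something with over 40 N, if the wrist force passes 120 N, or if a joint passes its speed limit or range.

## Working session

There is one attempt and no reset: what is moved stays moved. The work goes in short steps, each a Python script; the robot and the scene stay as the last script left them, time stands still between calls to the robot, and variables do not carry over. Pictures are saved under pics/ and viewed, at most 10 in all, crops included, and the job is handed in when it is done.

```bash
ls; mkdir -p pics; python3 - <<'E'
from plant import robot
import cv2,numpy as np
s=robot.sense();print(s['t'],s['tcp_pos'],s['tcp_rot'],s['opening'],robot.nose_length)
for n in("scene","top"):
    f=robot.grab_frame(n);cv2.imwrite(f'pics/{n}0.png',f['image'][:,:,::-1]);np.savez(f'{n}0.npz',**f)
    print(n,f['fx'],-f['R'].T@f['t'],f['R'][2])
E
```

```text
pics
0.0 [0.2512772  0.62586911 0.24124211] [-3.13959538e+00  6.33010731e-05  2.75979449e+00] 0.9979830552143069 0.011
scene 448.6355382896969 [1.59704917 0.60038939 1.26084598] [-0.67544292 -0.29091788 -0.67760139]
top 418.8162484769778 [0.26926556 0.10827577 1.40494258] [ 0.13853956 -0.00443012 -0.99034699]
```

View pics/scene0.png

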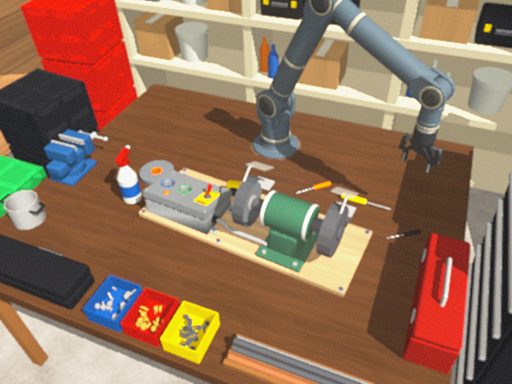

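View pics/top0.png

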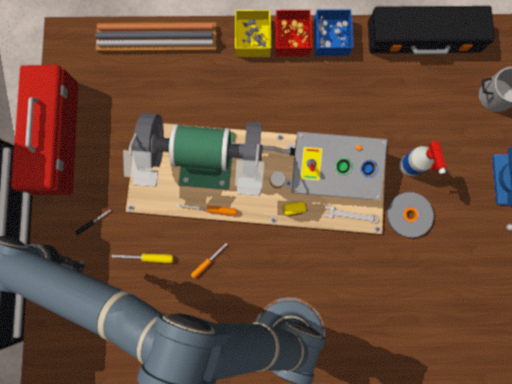

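The top view shows the blue ring near (369,168), the green ring near (344,166), the yellow plate with the toggle near (312,165), and the starter's outline from about (293,133) to (387,200). Next I'll measure these.

```bash
cat > h.py <<'E'
import cv2,numpy as np
def pts(f,uv):
    uv=np.atleast_2d(uv).astype(float); d=np.c_[(uv[:,0]-f['cx'])/f['fx'],(uv[:,1]-f['cy'])/f['fy'],np.ones(len(uv))]
    return -f['R'].T@f['t'], d@f['R']
def plane_hit(f,uv,n,p0):
    c,d=pts(f,uv); return c+d*(((p0-c)@n)/(d@n))[:,None]
def cloud(f,mask):
    v,u=np.nonzero(mask&(f['range_z']>0)); c,d=pts(f,np.c_[u,v]); return c+d*f['range_z'][v,u][:,None]
def fit(P,tol=.004):
    for _ in range(8):
        c=np.median(P,0) if _==0 else P.mean(0); n=np.linalg.svd(P-P.mean(0),full_matrices=False)[2][2]; n*=np.sign(n[2])
        r=(P-P.mean(0))@n; P=P[abs(r)<max(tol,2*r.std()*.8)]
    return n,P.mean(0),len(P),r.std()
def hsv(f): return cv2.cvtColor(f['image'],cv2.COLOR_RGB2HSV)
def cmask(H,lo,hi,s=120,v=60): return (H[...,0]>=lo)&(H[...,0]<=hi)&(H[...,1]>s)&(H[...,2]>v)
def blobs(m,mina=8):
    n,l,st,c=cv2.connectedComponentsWithStats(m.astype(np.uint8)); return [(c[i].round(1),st[i].tolist()) for i in range(1,n) if st[i][4]>=mina]
E
python3 - <<'E'
from h import *
f=dict(np.load('top0.npz'));H=hsv(f)
m=np.zeros(H.shape[:2],bool);m[150:195,328:383]=1;m&=H[...,1]<60
n,p0,k,sd=fit(cloud(f,m));print('plane',n,p0,k,sd,'tilt',np.arccos(n[2]))
w=np.zeros_like(m);w[130:200,290:392]=1
for nm,(lo,hi) in dict(blue=(100,125),green=(45,80),yellow=(22,33),red=(0,6)).items():
    for c,st in blobs(cmask(H,lo,hi)&w): print(nm,c,st,plane_hit(f,c,n,p0)[0].round(4))
x=f['image'][125:210,285:395];cv2.imwrite('pics/crop1.png',cv2.resize(x,None,fx=7,fy=7,interpolation=cv2.INTER_CUBIC)[:,:,::-1])
E
```

```text
plane [-0.20950115  0.02141191  0.97757393] [ 0.50848301 -0.20979303  0.10700654] 1679 0.001980839355315791 tilt 0.21218101604695172
blue [367.4 168.1] [361, 163, 12, 11, 87] [ 0.5234 -0.2496  0.1111]
green [342.7 165.9] [338, 161, 10, 11, 82] [ 0.5312 -0.1721  0.111 ]
green [309.8 176.6] [305, 176, 11, 2, 14] [ 0.4995 -0.0688  0.102 ]
yellow [310.9 163. ] [301, 147, 21, 33, 446] [ 0.5414 -0.0722  0.111 ]
red [311.8 166.8] [310, 165, 5, 5, 19] [ 0.5296 -0.075   0.1086]
```

View pics/crop1.png

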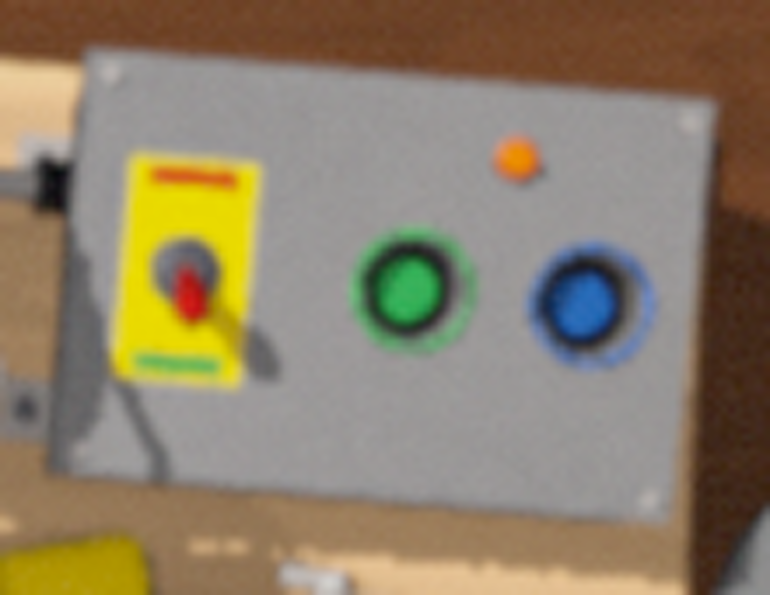

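```bash
cat >> h.py <<'E'
from scipy.spatial.transform import Rotation as Rot
yaw=-0.10; tilt=0.21
C=Rot.from_euler('z',yaw).as_matrix()@Rot.from_euler('y',-tilt).as_matrix() # cover axes (columns)
def tool(sign=1): # tool z into the cover, tool x = sign*cover x
    x=sign*C[:,0]; z=-C[:,2]; return Rot.from_matrix(np.c_[x,np.cross(z,x),z]).as_euler('xyz')
E
python3 - <<'E'
from h import *
from plant import robot
f=dict(np.load('top0.npz'))
n=C[:,2];p0=np.array([.5085,-.2098,.107])
uv=[(284.6+592/7,124.6+305/7),(284.6+414/7,124.6+290/7)]
P=plane_hit(f,uv,n,p0);print(P,np.linalg.norm(P[0]-P[1]),C)
mid=(P[0]+np.array([.53,-.07,.11]))/2+.17*n
for s in(1,-1):print(s,mid,robot.inverse_kinematics(mid,tool(s)))
t0=robot.sense()
a=np.array(t0['tcp_pos'])
robot.move_straight([a[0],a[1],.46],vel=.25)
s=1 if robot.inverse_kinematics(mid,tool(1)) is not None else -1
robot.goto(mid+[0,0,.2],tool(s)); robot.grip(0.0)
robot.goto(mid,tool(s)); robot.sleep(.2)
f=robot.grab_frame('wrist');np.savez('w1.npz',**f);cv2.imwrite('pics/w1.png',f['image'][:,:,::-1])
q=robot.sense();print(s,q['t'],q['tcp_pos'],q['wrist_force'],q['opening'],-f['R'].T@f['t'])
E
```

```text
[[ 0.52316745 -0.25519372  0.11107656]
 [ 0.53075588 -0.17539393  0.11098786]] 0.08015983167657917 [[ 0.97314483  0.09983342 -0.20741847]
 [-0.09764017  0.99500417  0.02081126]
 [ 0.2084599   0.          0.97803091]]
1 [ 0.49132259 -0.15905894  0.27680354] [-0.65448562  0.0850762   0.98178557  2.02931326 -0.15254377  0.86470715
 -1.26500927]
-1 [ 0.49132259 -0.15905894  0.27680354] [-0.61805786  0.08195636  0.94003808  2.02826129 -0.14532735  0.86404429
  1.86769424]
1 5.8333 [ 0.49224593 -0.15918235  0.2780748 ] [ 0.17089074 -0.11851992  0.32868695] 0.0010662245655321686 [ 0.5419471  -0.16486918  0.42399549]
```

View pics/w1.png

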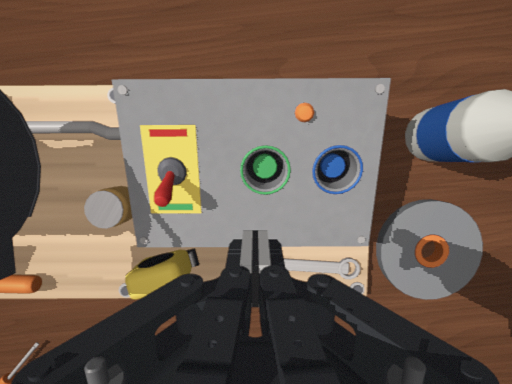

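The close view shows the blue ring at about (338,169), the green ring at (266,169), the yellow plate centred near (172,169) with its red stripe on the far side, and the toggle tip at about (162,196). The closed fingertips are at (256,235).

```bash
python3 - <<'E'
from h import *
f=dict(np.load('w1.npz'));H=hsv(f)
m=np.zeros(H.shape[:2],bool);m[90:235,205:375]=1;m&=H[...,1]<50
n,p0,k,sd=fit(cloud(f,m));print('plane',n,p0,k,sd,'tilt',np.arccos(n[2]),'yaw',np.arctan2(-n[1],-n[0]))
w=np.zeros_like(m);w[85:240,130:380]=1
out={}
for nm,(lo,hi) in dict(blue=(100,125),green=(45,80),yellow=(22,33)).items():
    M=(cmask(H,lo,hi)&w).astype(np.uint8)
    cs=cv2.findContours(M,cv2.RETR_EXTERNAL,cv2.CHAIN_APPROX_NONE)[0]
    c=max(cs,key=lambda c:cv2.boundingRect(c)[2]*cv2.boundingRect(c)[3])
    P=plane_hit(f,c[:,0],n,p0); L=((P-p0)@C)
    (cx,cy),(a,b),ang=cv2.minAreaRect((L[:,:2]*1000).astype(np.float32))
    q=p0+C@np.array([cx/1000,cy/1000,0]);out[nm]=q
    print(nm,len(c),q.round(4),(round(a,1),round(b,1),round(ang,1)))
d=out['green']-out['blue'];print('d',np.linalg.norm(d),'yaw',-np.arctan2(d[0],d[1]))
R=cmask(H,0,8,s=150)|cmask(H,172,180,s=150);print([ (b, plane_hit(f,b[0],n,p0)[0].round(4)) for b in blobs(R&w)])
P=cloud(f,R&w);L=(P-out['yellow'])@C;L=L[L[:,2]>.02];print('toggle pts',len(L),L[np.argsort(-L[:,2])[:40]].mean(0),L.max(0),L.min(0))
np.savez('pose.npz',reset=out['blue'],piv=out['yellow'])
E
```

```text
plane [-0.20810163  0.01952098  0.97791239] [ 0.53425894 -0.19975465  0.11209363] 20680 0.000736681967703912 tilt 0.21056781533371974 yaw -0.09353135282812654
blue 139 [ 0.5214 -0.2548  0.1105] (54.9, 54.2, 3.7)
green 135 [ 0.5286 -0.1751  0.1104] (52.9, 53.1, 45.2)
yellow 276 [ 0.5386 -0.0721  0.1103] (99.1, 58.3, 0.0)
d 0.08002350435887269 yaw -0.08976783603011404
[((array([167.8, 132.5]), [150, 130, 37, 6, 220]), array([ 0.5792, -0.0756,  0.1192])), ((array([164.4, 190. ]), [155, 171, 19, 35, 421]), array([ 0.5176, -0.0595,  0.1057]))]
toggle pts 369 [-0.01562253 -0.00042048  0.04954312] [-0.00142356  0.00503606  0.05115256] [-0.02316336 -0.00854992  0.02017936]
```

```bash
python3 - <<'E'
from h import *
from plant import robot
d=np.load('pose.npz');p=d['piv'];o=tool(1)
at=lambda x,z,y=0:p+C@np.array([x,y,z])
robot.goto(at(-.062,.14),o)
print(robot.move_straight(at(-.062,.039),vel=.12,contact_N=8))
r=robot.move_straight(at(.015,.039),vel=.05,contact_N=14)
s=robot.sense();print(r,(np.array(s['tcp_pos'])-p)@C,C.T@s['wrist_force'],s['t'])
robot.sleep(.2);s=robot.sense();print((np.array(s['tcp_pos'])-p)@C,C.T@s['wrist_force'])
b=(np.array(s['tcp_pos'])-p)@C
robot.move_straight(at(b[0]-.03,.06),vel=.12);robot.move_straight(at(-.04,.17),vel=.2)
mid=(d['reset']+p)/2-C[:,0]*.03+C[:,2]*.17
robot.goto(mid,o);robot.sleep(.2)
f=robot.grab_frame('wrist');np.savez('w2.npz',**f);cv2.imwrite('pics/w2.png',f['image'][:,:,::-1])
H=hsv(f);R=cmask(H,0,8,s=150)|cmask(H,172,180,s=150)
L=(cloud(f,R)-p)@C;L=L[(L[:,2]>.02)&(L[:,2]<.06)&(np.hypot(L[:,0],L[:,1])<.05)];print('toggle',len(L),L[np.argsort(-L[:,2])[:40]].mean(0),L.max(0),L.min(0),robot.sense()['t'])
E
```

```text
False
True [-0.00337144  0.00018099  0.03773596] [-1.94678639 -0.57525216  3.40270465] 8.5083
[-0.00383719  0.00025345  0.03752518] [-0.72268444 -0.02423827  1.35282805]
toggle 341 [ 0.01760694 -0.00030042  0.04905208] [0.02577743 0.00603309 0.05041534] [ 0.00315479 -0.00898304  0.02015637] 10.575
```

View pics/w2.png

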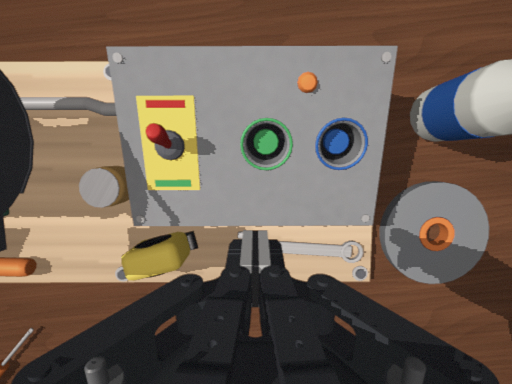

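The toggle now leans to the red stripe, with its tip near (155,132) in the image. I'll push it again with more force to confirm it's at the stop.

```bash
python3 - <<'E'
from h import *
from plant import robot
d=np.load('pose.npz');p=d['piv'];o=tool(1)
at=lambda x,z,y=0:p+C@np.array([x,y,z])
robot.goto(at(-.05,.12),o);robot.move_straight(at(-.04,.042),vel=.12)
for N in (6,25):
    r=robot.move_straight(at(.02,.042),vel=.03,contact_N=N)
    s=robot.sense();print(r,(np.array(s['tcp_pos'])-p)@C,C.T@s['wrist_force'],s['t'])
b=(np.array(s['tcp_pos'])-p)@C
robot.move_straight(at(b[0]-.03,.06),vel=.12);robot.move_straight(at(-.04,.17),vel=.2)
mid=(d['reset']+p)/2-C[:,0]*.03+C[:,2]*.17
robot.goto(mid,o);robot.sleep(.2)
f=robot.grab_frame('wrist');np.savez('w3.npz',**f)
for n in('w1','w2','w3'):
    f=np.load(n+'.npz');H=hsv(f);R=cmask(H,0,8,s=150)|cmask(H,172,180,s=150)
    L=(cloud(f,R)-p)@C;L=L[(L[:,2]>.02)&(L[:,2]<.06)&(np.hypot(L[:,0],L[:,1])<.05)]
    print(n,len(L),L[L[:,2]>.045].mean(0),L.max(0),L.min(0))
print(robot.sense()['t'])
E
```

```text
True [-1.92316834e-03  2.52796526e-05  4.13703944e-02] [-1.62704737  0.3028568   1.94864553] 13.1667
True [-0.00202743  0.0001822   0.04042579] [-1.72064507  0.19698158  3.00164296] 13.5833
w1 369 [-0.01562728 -0.00156247  0.04781082] [-0.00142356  0.00503606  0.05115256] [-0.02316336 -0.00854992  0.02017936]
w2 341 [ 0.01892008 -0.00095532  0.04737062] [0.02577743 0.00603309 0.05041534] [ 0.00315479 -0.00898304  0.02015637]
w3 349 [ 0.01879745 -0.00097024  0.04739254] [0.02575927 0.00543125 0.05047858] [ 0.00345407 -0.00876544  0.02110664]
15.45
```

```bash
python3 - <<'E'
from h import *
from plant import robot
d=np.load('pose.npz');p=d['reset'];o=tool(1)
at=lambda z:p+C@np.array([0,0,z])
robot.goto(at(.10),o);robot.move_straight(at(.018),vel=.12);robot.sleep(.2)
s=robot.sense();print((np.array(s['tcp_pos'])-p)@C)
r=robot.move_straight(at(-.022),vel=.03,contact_N=22)
s=robot.sense();print(r,(np.array(s['tcp_pos'])-p)@C,C.T@s['wrist_force'],s['torque'],s['t'])
E
```

```text
[ 4.68690392e-04 -8.60783596e-05  1.86408778e-02]
True [-4.70420620e-05  3.80298731e-07 -1.33294264e-02] [-1.97948418  2.98376392 10.8097446 ] [0.56227403 0.49054661 0.09572215] 18.2417
```

```bash
python3 - <<'E'
from h import *
from plant import robot
d=np.load('pose.npz');p=d['reset'];o=tool(1)
robot.move_straight(p+C[:,2]*.10,vel=.12)
mid=(d['reset']+d['piv'])/2-C[:,0]*.03+C[:,2]*.17
robot.goto(mid,o);robot.sleep(.3)
f=robot.grab_frame('wrist');cv2.imwrite('pics/w4.png',f['image'][:,:,::-1])
for n,F in(('before',np.load('w3.npz')),('after',f)):
    H=hsv(F);L=(cloud(F,cmask(H,100,125))-p)@C;L=L[(np.hypot(L[:,0],L[:,1])<.016)]
    print(n,len(L),np.median(L[:,2]))
s=robot.sense();print(s['t'],s['wrist_force'])
E
```

```text
before 506 -0.018366810364027056
after 473 -0.024209890551965388
20.4417 [1.05343019 0.17899048 0.02665568]
```

View pics/w4.png

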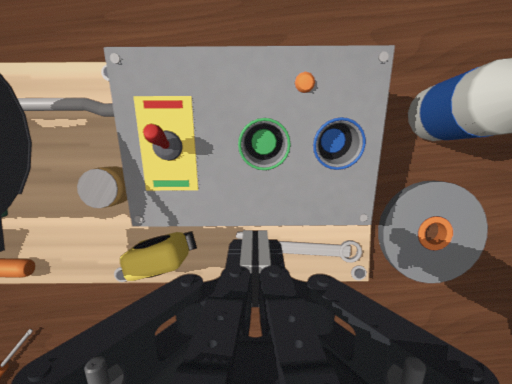

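The key face at (333,141) now measures 24.2 mm deep, which is home. The toggle at (153,133) is still at OFF, and nothing else has moved.

```bash
python3 -c "
from plant import robot
print(robot.close_job())"
```

```text
the job is handed in; nothing more can be done
None
```

The job is handed in: the isolator toggle was pushed to its OFF stop, then the reset key was pressed home (24 mm deep), and the hand was withdrawn without touching the start key or anything else on the bench; I haven't seen the verdict.

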